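Set out the staining bottles in their colour-coded holders

TASK

Set out the three small dropper bottles of stain in the order they will be used: first the pink one, then the blue one, last the amber one, each standing upright on the floor of the round holder that has the colour of its liquid (the bulb's colour does not count). Set each bottle down without dropping it or tipping it over, let go of it before you fetch the next, and leave the flask and the spirit lamp standing where they are.

Things in the scene. Friction and masses are not known exactly. Their poses are not given: they have to be found in the camera images.
- bottle_pink: small dropper bottle of pink stain, white collar, black bulb; 97 mm high, round: body 35 mm in diameter, straight sides up to 45 mm, collar 21 mm in diameter from 58 to 72 mm, bulb 13 mm in diameter up to 97 mm. About 60 g, loose, upright; grasp the body from above, 40 to 50 mm above its foot. Origin at the centre of its foot, z up.
- bottle_blue: small dropper bottle of pale blue stain, black collar, red bulb; 97 mm high, round: body 35 mm in diameter, straight sides up to 45 mm, collar 21 mm in diameter from 58 to 72 mm, bulb 13 mm in diameter up to 97 mm. About 60 g, loose, upright; grasp the body from above, 40 to 50 mm above its foot. Origin at the centre of its foot, z up.
- bottle_amber: small dropper bottle of amber-orange stain, black collar, black bulb; 97 mm high, round: body 35 mm in diameter, straight sides up to 45 mm, collar 21 mm in diameter from 58 to 72 mm, bulb 13 mm in diameter up to 97 mm. About 60 g, loose, upright; grasp the body from above, 40 to 50 mm above its foot. Origin at the centre of its foot, z up.
- holder_pink: pink round bottle holder, a shallow plastic dish fixed to the bench: 70 mm outside diameter, rim 12 mm high, inner diameter 51 mm, floor 4 mm above the bench with a dark rubber pad in the middle. Origin at the centre of its underside, on the bench; z up.
- holder_blue: blue round bottle holder, a shallow plastic dish fixed to the bench: 70 mm outside diameter, rim 12 mm high, inner diameter 51 mm, floor 4 mm above the bench with a dark rubber pad in the middle. Origin at the centre of its underside, on the bench; z up.
- holder_amber: amber-orange round bottle holder, a shallow plastic dish fixed to the bench: 70 mm outside diameter, rim 12 mm high, inner diameter 51 mm, floor 4 mm above the bench with a dark rubber pad in the middle. Origin at the centre of its underside, on the bench; z up.
- flask: conical glass flask with a cork and pale yellowish contents, 60 mm wide at the foot, 108 mm high; a bystander, loose. Origin at the centre of its foot, z up.
- spirit_lamp: round glass spirit lamp with pale blue contents and a blue cap, 73 mm wide, 101 mm high; a bystander, loose. Origin at the centre of its foot, z up.

How it is judged:
On the way, in this order (a step that is already met when the one before it is completed fails the run):
1. the pink bottle stands in the pink holder, released (horizontal distance between bottle_pink and holder_pink below 0.011 m and z of bottle_pink in the frame of holder_pink below 0.008 m and angle between bottle_pink's own z axis and vertical below 0.1 rad and contact force between bottle_pink and the fingers below 0.1 N and linear speed of bottle_pink below 0.03 m/s), for 0.2 s.
2. the blue bottle stands in the blue holder, released (horizontal distance between bottle_blue and holder_blue below 0.011 m and z of bottle_blue in the frame of holder_blue below 0.008 m and angle between bottle_blue's own z axis and vertical below 0.1 rad and contact force between bottle_blue and the fingers below 0.1 N and linear speed of bottle_blue below 0.03 m/s), for 0.2 s.
3. the amber bottle stands in the amber holder, released (horizontal distance between bottle_amber and holder_amber below 0.011 m and z of bottle_amber in the frame of holder_amber below 0.008 m and angle between bottle_amber's own z axis and vertical below 0.1 rad and contact force between bottle_amber and the fingers below 0.1 N and linear speed of bottle_amber below 0.03 m/s), for 0.2 s.
At the end, for the whole second after the job is handed in: Each of the three dropper bottles stands upright (within 0.1 rad) on the floor of the holder of its liquid's colour, its foot within 11 mm of the holder's centre and less than 8 mm above the holder's underside, released and at rest; the flask and the spirit lamp are within 30 mm of where they stood (all of step 1 and all of step 2 and all of step 3 and distance of each of flask, spirit_lamp from where it was at the start of the episode below 0.03 m); the robot touches nothing.
It fails at once if a dropper bottle is tipped over (angle between any of bottle_pink, bottle_blue, bottle_amber's own z axis and vertical above 0.7 rad).
It fails at once if a dropper bottle is dropped (out of the fingers with its foot more than 40 mm above the bench) ((height (world z) of bottle_pink above 0.04 m and contact force between bottle_pink and the fingers below 0.01 N) or (height (world z) of bottle_blue above 0.04 m and contact force between bottle_blue and the fingers below 0.01 N) or (height (world z) of bottle_amber above 0.04 m and contact force between bottle_amber and the fingers below 0.01 N)).
It fails at once if the flask is moved by more than 30 mm or tipped (distance of flask from where it was at the start of the episode above 0.03 m or angle between flask's own z axis and vertical above 0.4 rad).
It fails at once if the spirit lamp is moved by more than 30 mm or tipped (distance of spirit_lamp from where it was at the start of the episode above 0.03 m or angle between spirit_lamp's own z axis and vertical above 0.4 rad).
It also fails if it takes over 88 s, if anything falls off the work surface, if the arm or the gripper's body presses on something with over 40 N, if the wrist force passes 120 N, or if a joint passes its speed limit or range.

ROBOT

A 7-joint arm with a two-finger parallel gripper is mounted at the origin on a cart in front of the work surface, level with it; the furniture and walls round the work are solid. World frame = base frame: x ahead of the robot, y to its left, z up, the work surface at z = 0. Lengths are in m, angles in rad, forces in N, time in s.
With the tool pointing down it reaches from about 0.35 to 0.775 m from the base axis. Payload 3.1 kg.
Tool frame: the origin (TCP) lies midway between the tips of the shut fingers; the grasp point (between the pads) lies 19 mm behind it; z points along the fingers, y is the line along which they close (so a half turn about z gives the same grasp; the last joint's range is limited). The gripper opens to 85 mm and grips with 20 to 120 N. Pads are 22 mm wide; open, the fingers measure 114 mm over their backs; the gripper's body (76 mm by 85 mm) begins 54 mm behind the grasp point. The pads swing forward as they close: fully open they stand 13 mm farther back than shut.
Start: joints at [-1.192, 0.311, 0.014, 1.512, -0.004, 1.319, -0.027], TCP at [0.225, 0.502, 0.231] pointing down, gripper open.
Joint ranges: [-2.7, 2.7], [-0.3, 1.91], [-1.27, 1.3], [0.12, 2.57], [-1.44, 4.58], [0.2, 2.03], [-3.05, 3.05]. Speed limits (rad/s): [2.79, 2.79, 3.14, 3.14, 3.14, 3.14, 3.14].

INTERFACE

Orientations are given as [roll, pitch, yaw] about the fixed x, y, z axes, in that order (R = Rz(yaw) Ry(pitch) Rx(roll)).
In Python, from plant import robot, vision gives the robot as it stands. The module is installed in compiled form; this text tells all that it offers.
- The arm moves only by the shell command python3 -m jog 'ROWS' [OPENING] [FORCE]. ROWS is JSON, a list of rows, each a list of 4 numbers: the shift along the tool's x, y, z in mm, then the turn about the tool's z in degrees. A call has 1 to 5 rows; each row shifts and turns the commanded pose from where the row before left it, along the tool's axes as they then stand; what a row does not reach is not made up. A row lasts 1/8 s, in which the tool goes at most 62.5 mm and 10.7 degrees, less where a joint would pass 70% of its speed; a pose out of reach is approached as far as the arm can. A call is refused whole if a number of a shift passes 62.5 or a number of a turn 10.7, either way. A call with a gripper value outside its range is refused whole. OPENING is the gripper command: -1 is shut, 1 is fully open, values between are in proportion, set as the call begins (- or left out, the last holds). The fingers move at their own pace and stop on an object; FORCE is the grip in N (left out, the last holds). Time passes only in rows, so rows that do not move let the fingers close. It gives the time, the measured TCP pose, the force, the opening and the grip force at its end, in the units of the state.
- robot.state(): the state, without advancing time (a new reading comes with each control period).
- vision.grab_frame(name): name is "side" or "top" or "wrist"; returns (picture, depth): 480x640x3 uint8, red, green, blue; 480x640 float32, m along the optical axis (not along the pixel's ray), 0 where there is no reading.
- vision.camera_params(name): a dict with "fx", "fy", "cx", "cy" (pixels), "k1" (the pictures are not rectified: a ray, as slopes to the right and down, at radius r is drawn at 1 + k1 r^2 times it, then the intrinsics apply), "world_from_camera" (4x4, takes a point from camera to world coordinates). Camera axes: x right, y down, z forward; pixel columns grow to the right and rows downward; lengths in m; the calibration is good to about 2 mm. A picture is of the moment at which its call begins: read the wrist's pose just before it. camera_params takes no time and is no camera call; for the wrist camera it gives the pose at the moment of the call.
- robot.hand_in(): hands the job in; it is judged then, once.
The state is a dict: "time": time; "qpos": joint angles; "qd": joint speeds; "joint_torque": joint torques, N m; "position": TCP position; "tcp_rot": TCP orientation; "force": force on the tool from outside, world axes, zero at the start; "ft_torque": the same for the moment, N m; "opening": finger opening in m; "finger_force": force on a finger pad.
Only numpy, scipy, OpenCV 4.12 (cv2) and the standard library are available. Lean on these libraries where they do the work, as an engineer would, in place of code of your own. Each camera call takes 0.05 s, during which the arm holds its last target. There are 200 camera calls.

## Working session

There is one attempt and no reset: what is moved stays moved. The work goes in short steps, Python scripts to look and compute and a shell command to move; the robot and the scene stay as the last step left them, time stands still between calls to the robot, and variables do not carry over. Pictures are saved under pics/ and viewed, at most 14 in all, crops included, and the job is handed in when it is done.

```bash
mkdir -p pics; cat > h.py <<'E'
import numpy as np,cv2
from plant import robot,vision
def grab(n,f=None):
    p=vision.camera_params(n); im,d=vision.grab_frame(n)
    if f: cv2.imwrite('pics/'+f,im[:,:,::-1])
    return im,d,p
def pts(p,uv,d):
    uv=np.asarray(uv,float).reshape(-1,1,2)
    # distort x(1+k1 r^2) = opencv model
    K=np.array([[p['fx'],0,p['cx']],[0,p['fy'],p['cy']],[0,0,1]])
    s=cv2.undistortPoints(uv,K,np.array([p['k1'],0,0,0.]))[:,0]
    r=np.c_[s,np.ones(len(s))]; T=np.array(p['world_from_camera'])
    return r,T
def depthpt(p,uv,d):
    r,T=pts(p,uv,d); return (r*np.asarray(d).reshape(-1,1))@T[:3,:3].T+T[:3,3]
def plane(p,uv,z):
    r,T=pts(p,uv,0); w=r@T[:3,:3].T; o=T[:3,3]
    return o+w*((z-o[2])/w[:,2])[:,None]
E
python3 - <<'E'
from h import *
s=robot.state();print(s)
for n in('top','side','wrist'):
    im,d,p=grab(n,n+'0.png');print(n,np.round(p['world_from_camera'],3).tolist(),p['fx'],p['k1'])
E
```

```text
{'time': 0.0, 'qpos': array([-1.19169166,  0.31179029,  0.01398224,  1.51306056, -0.00440795,
        1.31915528, -0.02721642]), 'qd': array([-1.67472218e-03, -9.15910047e-04,  1.11343053e-04,  1.72423852e-03,
        4.57566294e-05, -8.78345990e-04,  6.92126393e-04]), 'joint_torque': array([-3.73541479e-04, -3.79913521e+01,  1.45809059e-01, -2.30589473e+01,
        1.22267276e-02,  1.37181423e-02, -8.60365731e-06]), 'position': array([0.22436112, 0.50137212, 0.23018414]), 'tcp_rot': array([-3.13921161e+00,  8.74417241e-05,  2.72085574e+00]), 'force': array([-0.62152888,  0.54748284,  0.10294793]), 'ft_torque': array([-0.0209041 , -0.00127736,  0.06527332]), 'finger_force': 0.0, 'opening': 0.08499087760861505}
top [[-0.029, -0.998, 0.056, 0.471], [-1.0, 0.029, -0.001, -0.061], [-0.001, -0.056, -0.998, 1.04], [0.0, 0.0, 0.0, 1.0]] 536.4809974359252 0.03466148383692197
side [[0.892, -0.247, 0.379, 0.164], [-0.453, -0.486, 0.748, -0.765], [-0.001, -0.838, -0.545, 0.557], [0.0, 0.0, 0.0, 1.0]] 534.0190053372479 -0.08972505561329637
wrist [[0.408, 0.871, 0.274, 0.155], [0.913, -0.388, -0.125, 0.534], [-0.002, 0.301, -0.954, 0.374], [0.0, 0.0, 0.0, 1.0]] 365.2088011547261 -0.03221699135288205
```

View pics/top0.png

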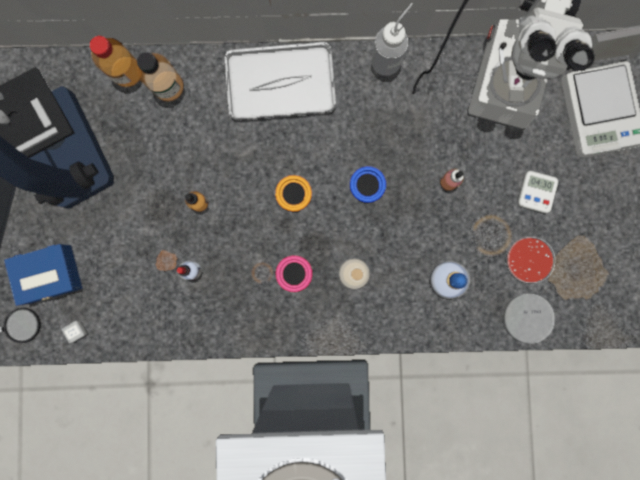

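View pics/side0.png

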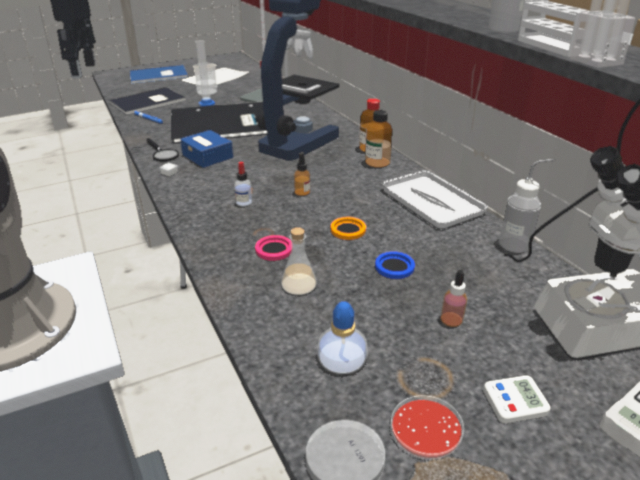

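The top view shows the holders at (294,273) pink, (368,184) blue and (293,193) amber. The bottles are at (452,180) pink, (190,270) blue and (197,202) amber, with the flask at (354,274) and the lamp at (450,280). The side view agrees, and the gripper is off at the far left.

```bash
python3 - <<'E'
from h import *
im,d,p=grab('top')
hsv=cv2.cvtColor(im,cv2.COLOR_RGB2HSV)
for n,(u,v) in dict(hp=(294,273),hb=(368,184),ha=(293,193)).items():
    m=np.zeros((480,640),np.uint8); m[v-25:v+25,u-25:u+25]=((hsv[...,1]>150)&(hsv[...,2]>110))[v-25:v+25,u-25:u+25]
    c=max(cv2.findContours(m,0,2)[0],key=cv2.contourArea);e=cv2.fitEllipse(c)
    print(n,np.round(e[0]+e[1],1),np.round(plane(p,[e[0]],.012),4))
vv,uu=np.mgrid[:480,:640]
for n,(u,v) in dict(bp=(452,180),bb=(190,270),ba=(197,202),fl=(354,274),la=(450,280)).items():
    sl=np.s_[v-30:v+30,u-30:u+30]
    w=depthpt(p,np.c_[uu[sl].ravel(),vv[sl].ravel()],d[sl].ravel()); w=w[(d[sl].ravel()>0)]
    for a,b in((.02,.05),(.055,.075),(.08,.12)):
        q=w[(w[:,2]>a)&(w[:,2]<b)]
        if len(q):print(n,a,len(q),np.round(q.mean(0),4),np.round(np.ptp(q,axis=0),3))
E
```

```text
Traceback (most recent call last):
cv2.error: OpenCV(4.12.0) /io/opencv/modules/imgproc/src/shapedescr.cpp:361: error: (-201:Incorrect size of input array) There should be at least 5 points to fit the ellipse in function 'fitEllipseNoDirect'
```

```bash
python3 - <<'E'
from h import *
im,d,p=grab('top')
hsv=cv2.cvtColor(im,cv2.COLOR_RGB2HSV)
for n,(u,v) in dict(hp=(294,273),hb=(368,184),ha=(293,193)).items():
    m=np.zeros((480,640),np.uint8); m[v-25:v+25,u-25:u+25]=255*((hsv[...,1]>120)&(hsv[...,2]>80))[v-25:v+25,u-25:u+25]
    c=np.vstack([k for k in cv2.findContours(m,0,1)[0] if len(k)>8] or [np.argwhere(m)[:,::-1]])
    c=cv2.convexHull(c.astype(np.int32));(x,y),r=cv2.minEnclosingCircle(c)
    print(n,round(x,1),round(y,1),round(r,1),np.round(plane(p,[(x,y)],.012),4))
vv,uu=np.mgrid[:480,:640]
for n,(u,v) in dict(bp=(452,180),bb=(190,270),ba=(197,202),fl=(354,274),la=(450,280)).items():
    sl=np.s_[v-30:v+30,u-30:u+30]
    w=depthpt(p,np.c_[uu[sl].ravel(),vv[sl].ravel()],d[sl].ravel()); w=w[(d[sl].ravel()>0)]
    for a,b in((.02,.05),(.055,.075),(.08,.12)):
        q=w[(w[:,2]>a)&(w[:,2]<b)]
        if len(q):print(n,a,len(q),np.round(q.mean(0),4),np.round(np.ptp(q,axis=0),3))
E
```

```text
hp 293.5 273.1 18.6 [[0.4582 0.0024 0.012 ]]
hb 367.4 184.2 18.4 [[ 0.6251 -0.1444  0.012 ]]
ha 293.0 193.0 18.4 [[ 6.122e-01 -4.000e-04  1.200e-02]]
bp 0.02 122 [ 0.6214 -0.2943  0.0389] [0.034 0.034 0.03 ]
bp 0.055 90 [ 0.6249 -0.2986  0.0668] [0.024 0.024 0.02 ]
bp 0.08 52 [ 0.6259 -0.3013  0.0924] [0.011 0.012 0.02 ]
bb 0.02 124 [0.47   0.1885 0.0405] [0.034 0.033 0.03 ]
bb 0.055 78 [0.4699 0.193  0.0684] [0.02  0.018 0.019]
bb 0.08 50 [0.4702 0.1955 0.0923] [0.011 0.01  0.018]
ba 0.02 127 [0.5958 0.1738 0.0406] [0.034 0.033 0.03 ]
ba 0.055 79 [0.5971 0.1783 0.068 ] [0.022 0.023 0.019]
ba 0.08 50 [0.5987 0.1802 0.0918] [0.011 0.01  0.018]
fl 0.02 344 [ 0.4544 -0.1123  0.0342] [0.053 0.052 0.03 ]
fl 0.055 52 [ 0.4556 -0.1065  0.0598] [0.029 0.028 0.012]
fl 0.08 175 [ 0.4543 -0.1133  0.1045] [0.025 0.025 0.021]
la 0.02 802 [ 0.4391 -0.2867  0.0378] [0.07  0.068 0.03 ]
la 0.055 69 [ 0.4388 -0.2842  0.0647] [0.031 0.023 0.018]
la 0.08 221 [ 0.4383 -0.2916  0.0939] [0.027 0.029 0.024]
```

```bash
python3 -m jog '[[-20,-17,0,0],[-40,-33,0,0],[-46,-38,0,0],[-46,-38,0,0],[-46,-38,0,0]]' 1 40;python3 -m jog '[[-46,-38,0,0],[-46,-38,0,0],[-46,-38,0,0],[-46,-38,0,0],[-46,-38,0,0]]'; python3 -m jog '[[-46,-38,0,0],[-46,-38,0,0],[-46,-38,0,0],[-46,-38,0,0],[-46,-38,0,0]]'; python3 -m jog '[[-30,-25,0,0],[-15,-12,0,0],[0,0,0,0]]'
```

```text
time: 0.88
position: [0.3391, 0.2697, 0.2314]
tcp_rot: [3.141, 0.0, 2.721]
force: [0.9, -0.9, 0.7]
opening: 0.0854
finger_force: 0.0
time: 1.5
position: [0.4714, 0.0026, 0.2315]
tcp_rot: [3.141, 0.001, 2.721]
force: [0.4, 0.4, 0.2]
opening: 0.0853
finger_force: 0.0
time: 2.12
position: [0.6041, -0.2644, 0.231]
tcp_rot: [3.141, 0.0, 2.722]
force: [1.2, -0.5, 0.9]
opening: 0.0855
finger_force: 0.0
time: 2.5
position: [0.6284, -0.3173, 0.23]
tcp_rot: [-3.14, -0.002, 2.718]
force: [-0.7, -0.0, -0.1]
opening: 0.0853
finger_force: 0.0
```

```bash
cat >> h.py <<'E'
def delta(t):
    s=robot.state(); from scipy.spatial.transform import Rotation as R
    return np.round(R.from_euler('xyz',s['tcp_rot']).as_matrix().T@(np.array(t)-s['position'])*1000,1)
def bottle(xy,cam='wrist',f=None):
    im,d,p=grab(cam,f); vv,uu=np.mgrid[:480,:640]
    w=depthpt(p,np.c_[uu.ravel(),vv.ravel()],d.ravel()); k=(d.ravel()>0)&(np.hypot(*(w[:,:2]-xy).T)<.035); w=w[k]; uv=np.c_[uu.ravel(),vv.ravel()][k]
    for a,b in((.02,.05),(.058,.072),(.08,.12)):
        g=(w[:,2]>a)&(w[:,2]<b); q=w[g]
        if len(q)<5: print('none',a);continue
        (x,y),r=cv2.minEnclosingCircle(q[:,:2].astype(np.float32)*1000)
        print(a,len(q),'mean',np.round(q.mean(0)*1000,1),'circ',round(x,1),round(y,1),round(r,1),'px',uv[g].mean(0).round(),'zmax',q[:,2].max().round(4))
    return w
E
python3 - <<'E'
from h import *
bottle((.626,-.301),f='w1.png');print(delta((.626,-.301,.13)))
bottle((.626,-.301),'side')
E
```

```text
0.02 340 mean [ 617.4 -298.7   41.7] circ 626.5 -301.3 17.6 px [335. 194.] zmax 0.05
0.058 175 mean [ 622.3 -300.8   68.9] circ 626.7 -301.6 10.7 px [336. 206.] zmax 0.072
0.08 236 mean [ 625.2 -301.3   92.9] circ 626.4 -301.6 6.3 px [338. 216.] zmax 0.098
[  8.3  12.2 100.5]
0.02 393 mean [ 616.5 -311.2   36.1] circ 623.8 -303.8 17.9 px [453. 307.] zmax 0.05
0.058 133 mean [ 621.2 -307.    66.3] circ 624.2 -302.2 12.0 px [457. 289.] zmax 0.072
0.08 91 mean [ 623.4 -305.1   89.1] circ 624.7 -303.8 6.3 px [459. 276.] zmax 0.0966
```

View pics/w1.png

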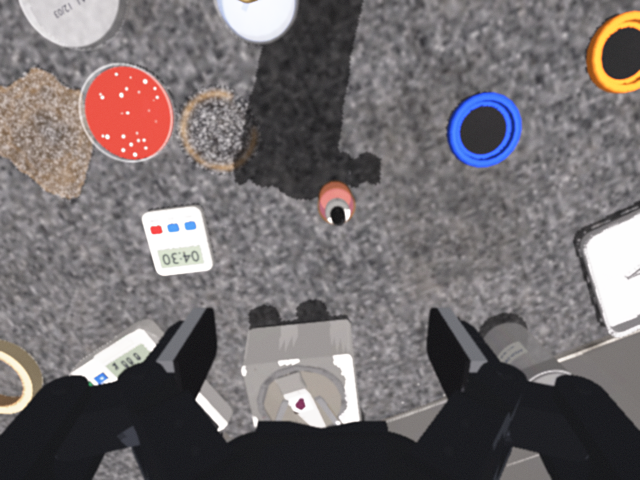

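The wrist view shows the pink bottle at (336,205) with clear space around it, and the fits match its dimensions. I'll centre over it and descend.

```bash
python3 -m jog '[[4,6,20,0],[4,6,35,0],[0,0,40,0],[0,0,10,0],[0,0,0,0]]' 0.6; python3 - <<'E'
from h import *
print(delta((.6263,-.3015,.026)),robot.state()['opening'])
E
```

```text
time: 3.22
position: [0.6268, -0.3002, 0.1267]
tcp_rot: [3.141, -0.0, 2.722]
force: [-0.3, -0.2, 1.1]
opening: 0.0681
finger_force: 0.0
[-1.000e-01 -1.500e+00  1.007e+02] 0.06805799781839489
```

```bash
python3 -m jog '[[0,-1,25,0],[0,0,30,0],[0,0,25,0],[0,0,15,0],[0,0,6,0]]'; python3 -m jog '[[0,0,0,0],[0,0,0,0]]'; python3 -m jog '[[0,0,0,0],[0,0,0,0],[0,0,0,0],[0,0,0,0],[0,0,0,0]]' -1 40
```

```text
time: 3.85
position: [0.6269, -0.3024, 0.026]
tcp_rot: [-3.142, 0.001, 2.721]
force: [-0.2, -0.7, 1.0]
opening: 0.0682
finger_force: 0.0
time: 4.1
position: [0.6271, -0.3027, 0.0267]
tcp_rot: [-3.141, 0.002, 2.721]
force: [-0.6, -0.3, 0.3]
opening: 0.068
finger_force: 0.0
time: 4.72
position: [0.6268, -0.3024, 0.0261]
tcp_rot: [3.142, 0.001, 2.721]
force: [0.4, -0.0, 4.7]
opening: 0.0332
finger_force: 40.2
```

```bash
python3 -m jog '[[0,0,-8,0],[0,0,-25,0],[0,0,-40,0],[0,0,-40,0],[0,0,-30,0]]'; python3 -m jog '[[13,10,-10,0],[30,22,0,0],[40,30,0,0],[45,34,0,0],[45,34,0,0]]';python3 -m jog '[[40,30,0,0],[30,22,0,0],[20,15,0,0],[10,8,0,0],[4,3,0,0]]';  python3 - <<'E'
from h import *
print(delta((.4582,.0024,.1)))
im,d,p=grab('wrist','w2.png')
E
```

```text
time: 5.35
position: [0.6262, -0.3023, 0.17]
tcp_rot: [-3.141, 0.001, 2.721]
force: [0.6, -0.8, -0.9]
opening: 0.0335
finger_force: 39.8
time: 5.98
position: [0.5186, -0.1094, 0.1765]
tcp_rot: [3.141, -0.004, 2.722]
force: [1.2, 1.4, -0.1]
opening: 0.0329
finger_force: 39.8
time: 6.6
position: [0.4574, 0.0016, 0.1777]
tcp_rot: [-3.141, -0.001, 2.722]
force: [-0.3, 0.7, -0.4]
opening: 0.033
finger_force: 39.8
[-0.5  1.2 77.7]
```

View pics/w2.png

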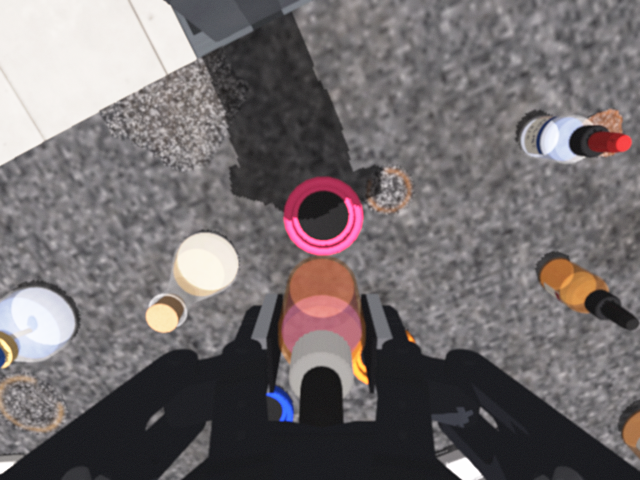

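The pink holder is at (323,216) and the held bottle is upright at (322,330). I'll measure the ring and the bottle in the hand.

```bash
cat >> h.py <<'E'
def ring(guess,cam='wrist',hue=None,f=None):
    im,d,p=grab(cam,f); hsv=cv2.cvtColor(im,cv2.COLOR_RGB2HSV).astype(int)
    vv,uu=np.mgrid[:480,:640]; w=plane(p,np.c_[uu.ravel(),vv.ravel()],.012).reshape(480,640,3)
    dh=np.abs(hsv[...,0]-hue);dh=np.minimum(dh,180-dh)
    m=(dh<8)&(hsv[...,1]>140)&(np.hypot(w[...,0]-guess[0],w[...,1]-guess[1])<.045)
    q=w[m][:,:2].astype(np.float32)*1000
    lo,hi=np.percentile(q,.3,axis=0),np.percentile(q,99.7,axis=0)
    print('ring',len(q),'circ',cv2.minEnclosingCircle(q),'mid',((lo+hi)/2).round(1))
def held(cam='wrist'):
    s=robot.state();z=s['position'][2]-.026; im,d,p=grab(cam); vv,uu=np.mgrid[:480,:640]
    w=depthpt(p,np.c_[uu.ravel(),vv.ravel()],d.ravel());w=w[(d.ravel()>0)&(np.hypot(*(w[:,:2]-s['position'][:2]).T)<.03)]; w[:,2]-=z
    for a,b in((.005,.02),(.058,.07),(.08,.095)):
        q=w[(w[:,2]>a)&(w[:,2]<b)]
        if len(q)>5: print(a,len(q),cv2.minEnclosingCircle(q[:,:2].astype(np.float32)*1000))
    print('zmax',w[:,2].max(),s['position'])
E
python3 - <<'E'
from h import *
im=cv2.imread('pics/w2.png');print(cv2.cvtColor(im,cv2.COLOR_BGR2HSV)[216,284:294,:].tolist())
ring((.4582,.0024),hue=168); ring((.4582,.0024),'top',hue=168)
held();held('top')
E
```

```text
[[172, 168, 176], [171, 186, 174], [172, 186, 169], [172, 181, 172], [172, 180, 174], [172, 186, 170], [171, 184, 165], [172, 188, 157], [171, 180, 173], [172, 186, 189]]
ring 2217 circ ((456.1294250488281, 3.8916990756988525), 35.163475036621094) mid [456.3   3.9]
ring 6 circ ((454.60650634765625, -28.962074279785156), 2.8582816123962402) mid [454.6 -29.9]
0.005 774 ((455.93389892578125, 2.447503089904785), 17.309757232666016)
0.058 3044 ((452.473388671875, 2.800713539123535), 29.222021102905273)
0.08 3421 ((449.89654541015625, 3.171884536743164), 28.525835037231445)
zmax 0.12384420449409597 [4.58465136e-01 1.29867394e-04 1.78152701e-01]
zmax 0.4499673712510368 [ 4.58625607e-01 -1.78073469e-04  1.78220556e-01]
```

```bash
python3 -m jog '[[0,1,15,0],[0,0,30,0],[0,0,35,0],[0,0,30,0],[0,0,20,0]]'; python3 -m jog '[[0,0,10,0],[0,0,5,0],[0,0,0,0],[0,0,0,0]]'
```

```text
time: 7.48
position: [0.4573, 0.0012, 0.0458]
tcp_rot: [-3.139, -0.003, 2.72]
force: [0.4, 0.2, -0.0]
opening: 0.0332
finger_force: 39.8
time: 7.98
position: [0.4595, 0.0018, 0.034]
tcp_rot: [3.141, 0.001, 2.721]
force: [-0.7, 0.7, -0.8]
opening: 0.0332
finger_force: 39.8
```

```bash
python3 -m jog '[[1,1,2,0],[0,0,1,0],[0,0,1,0],[0,0,0,0]]'; python3 -m jog '[[0,0,0,0],[0,0,0,0],[0,0,0,0]]' 0.1; python3 -m jog '[[0,0,0,0],[0,0,0,0],[0,0,0,0]]' 0.5; python3 -m jog '[[0,0,-10,0],[0,0,-30,0],[0,0,-40,0],[0,0,-40,0],[0,0,-30,0]]'; python3 - <<'E'
from h import *
bottle((.458,.002),f='w3.png');bottle((.458,.002),cam='side'); ring((.4582,.0024),hue=171)
print(delta((.4702,.1955,.178)))
E
```

```text
time: 8.48
position: [0.4584, 0.0033, 0.0299]
tcp_rot: [3.141, -0.0, 2.721]
force: [-1.8, 0.4, 5.6]
opening: 0.0333
finger_force: 40.4
time: 8.85
position: [0.4582, 0.0031, 0.0292]
tcp_rot: [-3.141, -0.0, 2.721]
force: [-0.0, 0.5, 0.3]
opening: 0.0469
finger_force: 0.0
time: 9.22
position: [0.4582, 0.0031, 0.0293]
tcp_rot: [3.142, -0.0, 2.721]
force: [0.8, 0.0, 0.1]
opening: 0.0636
finger_force: 0.0
time: 9.85
position: [0.4589, 0.0029, 0.1818]
tcp_rot: [3.14, 0.002, 2.72]
force: [-0.5, -0.7, -0.8]
opening: 0.0641
finger_force: 0.0
0.02 320 mean [445.9   9.6  36.9] circ 458.2 4.1 17.6 px [321. 207.] zmax 0.05
0.058 207 mean [451.8   7.3  62.7] circ 456.9 4.9 12.7 px [322. 223.] zmax 0.072
0.08 390 mean [456.7   4.6  95.1] circ 458.5 3.9 6.4 px [321. 244.] zmax 0.1026
0.02 273 mean [452.4  -9.9  35.4] circ 456.0 -1.4 17.7 px [274. 237.] zmax 0.05
0.058 72 mean [454.4  -5.1  65.7] circ 454.9 -1.9 10.7 px [273. 221.] zmax 0.0719
0.08 77 mean [456.1  -0.9  90.7] circ 456.7 0.7 7.1 px [272. 208.] zmax 0.1005
ring 1923 circ ((456.11541748046875, 3.9955391883850098), 35.04401779174805) mid [456.1   3.9]
[ 69.  179.9   3.7]
```

View pics/w3.png

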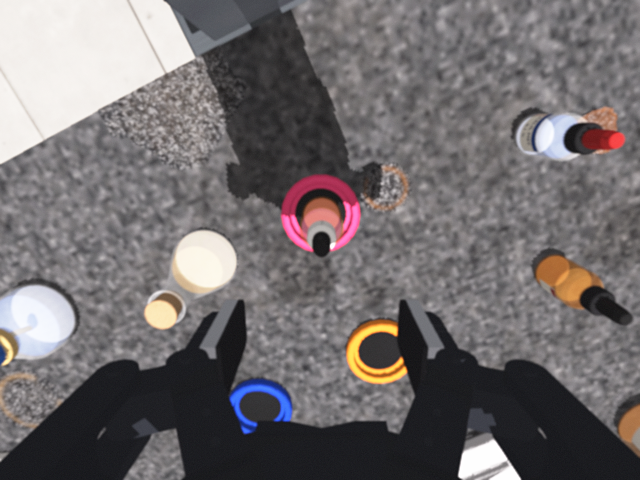

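The pink bottle stands upright in its ring at (320,215), about 2 mm off centre. The blue bottle is next.

```bash
python3 -m jog '[[9,23,0,0],[16,42,0,0],[20,52,0,0],[15,40,0,0],[7,18,0,0]]';python3 -m jog '[[2,5,0,0],[0,0,0,0]]';  python3 - <<'E'
from h import *
bottle((.4702,.1955));print(delta((.4702,.1955,.026)))
E
```

```text
time: 10.62
position: [0.4672, 0.1927, 0.1779]
tcp_rot: [-3.14, -0.002, 2.725]
force: [-0.2, -1.1, -0.0]
opening: 0.0636
finger_force: 0.0
time: 10.88
position: [0.4689, 0.1936, 0.1791]
tcp_rot: [-3.14, 0.0, 2.718]
force: [0.1, -0.5, -0.2]
opening: 0.0642
finger_force: 0.0
0.02 495 mean [458.8 202.8  40.5] circ 469.0 198.8 17.8 px [326. 211.] zmax 0.05
0.058 276 mean [464.4 200.3  68.6] circ 469.2 198.7 10.7 px [327. 228.] zmax 0.072
0.08 348 mean [467.5 199.5  92.5] circ 469.3 198.9 6.4 px [328. 242.] zmax 0.0984
[ -0.    2.8 153.2]
```

```bash
python3 -m jog '[[1,2,15,0],[1,2,30,0],[0,0,35,0],[0,0,30,0],[0,0,20,0]]'; python3 -m jog '[[0,0,15,0],[0,0,8,0],[0,0,0,0]]'; python3 -m jog '[[0,0,0,0],[0,0,0,0],[0,0,0,0],[0,0,0,0],[0,0,0,0]]' -1 40
```

```text
time: 11.55
position: [0.4672, 0.1984, 0.0469]
tcp_rot: [-3.139, -0.002, 2.719]
force: [0.3, 0.5, 0.9]
opening: 0.0638
finger_force: 0.0
time: 11.92
position: [0.4684, 0.1998, 0.026]
tcp_rot: [-3.141, -0.0, 2.72]
force: [0.2, 0.2, -0.7]
opening: 0.0645
finger_force: 0.0
time: 12.55
position: [0.4694, 0.2003, 0.0273]
tcp_rot: [3.14, 0.001, 2.721]
force: [-0.8, -1.2, 5.7]
opening: 0.0331
finger_force: 39.7
```

```bash
python3 -m jog '[[0,0,-8,0],[0,0,-25,0],[0,0,-40,0],[0,0,-40,0],[0,0,-30,0]]'; python3 -m jog '[[-13,-11,-10,0],[-28,-25,0,0],[-40,-35,0,0],[-43,-38,0,0],[-43,-38,0,0]]';python3 -m jog '[[-40,-36,0,0],[-33,-29,0,0],[-23,-20,0,0],[-14,-12,0,0],[-6,-6,0,0]]'; python3 -m jog '[[0,0,0,0]]'; python3 - <<'E'
from h import *
ring((.6251,-.1444),hue=112,f='w4.png');held()
print(delta((.6251,-.1444,.03)))
E
```

```text
time: 13.18
position: [0.4689, 0.2003, 0.1712]
tcp_rot: [3.14, 0.001, 2.721]
force: [-0.5, 0.1, -0.4]
opening: 0.033
finger_force: 39.8
time: 13.8
position: [0.5607, -0.0053, 0.178]
tcp_rot: [-3.14, -0.002, 2.72]
force: [0.5, 0.5, -0.8]
opening: 0.0334
finger_force: 39.8
time: 14.42
position: [0.6243, -0.145, 0.1783]
tcp_rot: [-3.141, -0.002, 2.719]
force: [-0.0, 0.6, -0.9]
opening: 0.0334
finger_force: 39.8
time: 14.55
position: [0.6245, -0.1434, 0.1789]
tcp_rot: [3.141, -0.001, 2.721]
force: [-0.9, -0.1, -0.1]
opening: 0.0329
finger_force: 39.8
ring 2971 circ ((624.2428588867188, -143.2076416015625), 35.194175720214844) mid [ 624.3 -143.3]
0.005 757 ((620.6610107421875, -141.16712951660156), 17.08216667175293)
0.058 3271 ((618.3737182617188, -139.66688537597656), 29.04474449157715)
0.08 3395 ((616.5013427734375, -139.62335205078125), 28.607824325561523)
zmax 0.12369064845488664 [ 0.62463626 -0.14244122  0.17906388]
[ -1.5  -2.3 149.2]
```

View pics/w4.png

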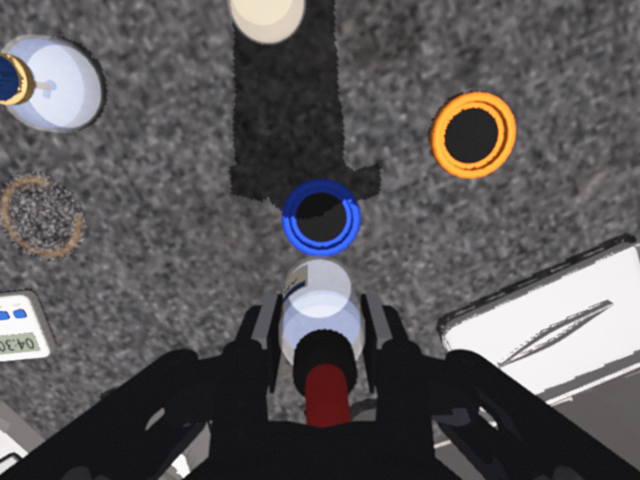

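The blue holder is at (321,217) with the blue bottle held upright over it. Lowering needs about a 1.5 mm correction.

```bash
python3 -m jog '[[-1,-1,15,0],[0,0,30,0],[0,0,35,0],[0,0,30,0],[0,0,20,0]]'; python3 -m jog '[[0,0,10,0],[0,0,5,0],[0,0,0,0],[0,0,0,0]]'
```

```text
time: 15.28
position: [0.6239, -0.1436, 0.0467]
tcp_rot: [-3.141, -0.003, 2.722]
force: [0.1, -0.9, -1.1]
opening: 0.0331
finger_force: 39.7
time: 15.78
position: [0.6261, -0.1454, 0.0354]
tcp_rot: [3.141, 0.002, 2.721]
force: [0.2, 0.5, -0.5]
opening: 0.033
finger_force: 39.8
```

```bash
python3 -m jog '[[0,0,2,0],[0,0,1,0],[0,0,1,0],[0,0,0,0]]'; python3 -m jog '[[0,0,0.5,0],[0,0,0,0],[0,0,0,0]]'
```

```text
time: 16.27
position: [0.6256, -0.1451, 0.0313]
tcp_rot: [3.141, 0.001, 2.721]
force: [-0.8, 0.4, 5.3]
opening: 0.0336
finger_force: 40.2
time: 16.65
position: [0.6257, -0.1452, 0.0313]
tcp_rot: [3.141, 0.001, 2.721]
force: [-2.9, 0.5, 7.5]
opening: 0.0332
finger_force: 40.4
```

In contact with the floor, so I'll release and go to the amber bottle.

```bash
python3 -m jog '[[0,0,0,0],[0,0,0,0],[0,0,0,0]]' 0.1; python3 -m jog '[[0,0,0,0],[0,0,0,0],[0,0,0,0]]' 0.5; python3 -m jog '[[0,0,-10,0],[0,0,-30,0],[0,0,-40,0],[0,0,-40,0],[0,0,-30,0]]'; python3 - <<'E'
from h import *
bottle((.625,-.144),f='w5.png');bottle((.625,-.144),cam='top');bottle((.458,.002),cam='top')
print(delta((.598,.1815,.178)))
E
```

```text
time: 17.02
position: [0.6251, -0.1449, 0.0293]
tcp_rot: [-3.141, -0.001, 2.721]
force: [-1.2, 0.0, -0.7]
opening: 0.047
finger_force: 0.0
time: 17.4
position: [0.6253, -0.145, 0.0298]
tcp_rot: [-3.142, -0.0, 2.721]
force: [0.1, 0.2, 0.2]
opening: 0.0641
finger_force: 0.0
time: 18.02
position: [0.626, -0.1455, 0.183]
tcp_rot: [3.141, 0.003, 2.721]
force: [0.5, 0.3, 0.6]
opening: 0.0639
finger_force: 0.0
0.02 325 mean [ 613.3 -140.7   36.9] circ 625.6 -146.0 17.8 px [319. 208.] zmax 0.05
0.058 189 mean [ 619.  -142.9   63. ] circ 625.0 -145.2 12.4 px [320. 224.] zmax 0.0719
0.08 384 mean [ 624.  -144.8   95. ] circ 625.6 -145.6 6.3 px [320. 244.] zmax 0.102
none 0.02
none 0.058
none 0.08
none 0.02
0.058 7 mean [458.7   9.4  58.5] circ 461.0 6.9 11.8 px [288. 273.] zmax 0.0593
0.08 14 mean [461.    4.3  98.7] circ 460.5 3.3 4.7 px [289. 272.] zmax 0.1023
[159.9 287.    4.2]
```

View pics/w5.png

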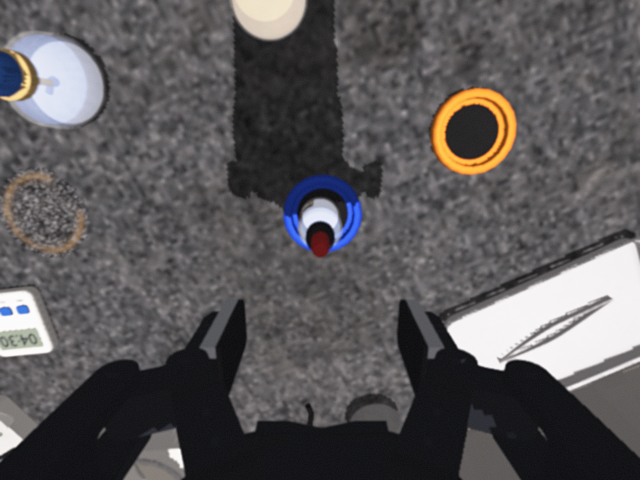

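The blue bottle stands upright in its ring at (321,215), about 2 mm off centre. Moving over to the amber bottle.

```bash
python3 -m jog '[[10,18,0,0],[20,36,0,0],[27,49,0,0],[29,52,0,0],[29,52,0,0]]';python3 -m jog '[[24,43,0,0],[13,23,0,0],[6,11,0,0],[2,4,0,0],[0,0,0,0]]';  python3 - <<'E'
from h import *
bottle((.598,.181),f='w6.png');print(delta((.598,.1815,.026)))
E
```

```text
time: 18.8
position: [0.6028, 0.0949, 0.178]
tcp_rot: [-3.141, -0.004, 2.723]
force: [1.0, -0.3, 0.2]
opening: 0.0643
finger_force: 0.0
time: 19.42
position: [0.5969, 0.1818, 0.1795]
tcp_rot: [-3.14, 0.0, 2.719]
force: [0.1, -0.6, -0.8]
opening: 0.0639
finger_force: 0.0
0.02 506 mean [589.  188.   40.5] circ 598.9 183.5 17.5 px [324. 215.] zmax 0.05
0.058 272 mean [594.8 185.8  68.6] circ 599.3 183.3 10.7 px [324. 232.] zmax 0.072
0.08 342 mean [597.4 183.9  92.4] circ 599.0 183.3 6.2 px [324. 247.] zmax 0.0989
[ -0.6   0.8 153.7]
```

```bash
python3 -m jog '[[-1,1,15,0],[0,1,30,0],[0,0,35,0],[0,0,30,0],[0,0,20,0]]'; python3 -m jog '[[0,0,15,0],[0,0,8,0],[0,0,0,0]]'; python3 -m jog '[[0,0,0,0],[0,0,0,0],[0,0,0,0],[0,0,0,0],[0,0,0,0]]' -1 40
```

```text
time: 20.1
position: [0.5972, 0.1831, 0.0469]
tcp_rot: [-3.139, -0.003, 2.719]
force: [-0.3, -0.3, 0.1]
opening: 0.0638
finger_force: 0.0
time: 20.48
position: [0.5985, 0.1843, 0.0264]
tcp_rot: [-3.141, -0.0, 2.72]
force: [-0.3, -0.4, 0.4]
opening: 0.0641
finger_force: 0.0
time: 21.1
position: [0.5996, 0.1848, 0.028]
tcp_rot: [3.14, 0.002, 2.721]
force: [0.2, -0.6, 5.4]
opening: 0.0332
finger_force: 40.2
```

```bash
python3 -m jog '[[0,0,-8,0],[0,0,-25,0],[0,0,-40,0],[0,0,-40,0],[0,0,-30,0]]'; python3 -m jog '[[-10,-19,-10,0],[-17,-33,0,0],[-22,-40,0,0],[-18,-33,0,0],[-12,-23,0,0]]'; python3 -m jog '[[-6,-12,0,0],[-2,-4,0,0],[0,0,0,0]]'; python3 - <<'E'
from h import *
ring((.6122,-.0004),hue=17,f='w7.png');held()
print(delta((.6122,-.0004,.03)))
E
```

```text
time: 21.72
position: [0.5987, 0.1847, 0.1715]
tcp_rot: [3.141, 0.001, 2.721]
force: [-0.2, 0.1, -0.8]
opening: 0.0333
finger_force: 40.0
time: 22.35
position: [0.6087, 0.012, 0.1783]
tcp_rot: [-3.138, -0.002, 2.716]
force: [0.4, 0.1, -1.2]
opening: 0.0331
finger_force: 39.9
time: 22.72
position: [0.6108, 0.0003, 0.1794]
tcp_rot: [3.141, -0.001, 2.722]
force: [-0.1, 1.2, -0.5]
opening: 0.0331
finger_force: 39.9
ring 2056 circ ((616.0836791992188, -2.11344313621521), 40.85722732543945) mid [616.4   1.1]
0.005 761 ((606.815673828125, 3.138430118560791), 16.744884490966797)
0.058 3681 ((605.044189453125, 3.7033519744873047), 29.201135635375977)
0.08 3435 ((602.5828247070312, 3.939976692199707), 28.5103816986084)
zmax 0.12353200424318214 [0.61093943 0.00102676 0.17943631]
[ -1.9  -1.2 149.5]
```

View pics/w7.png

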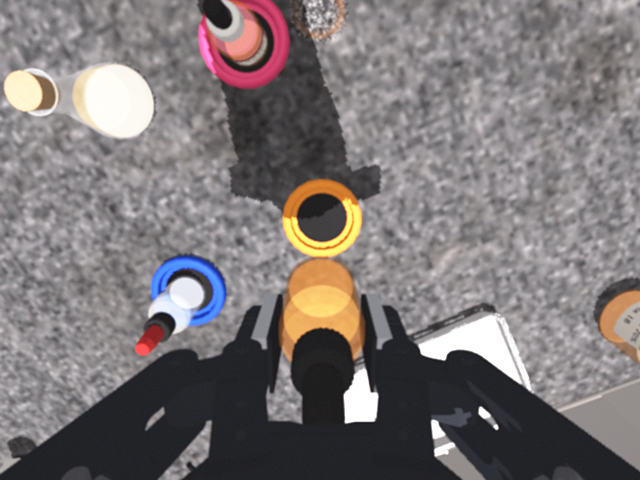

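The amber ring is at (322,218), in the same place relative to the hand as in the blue case. The fitted circle was contaminated by the amber bottle, so I'm using this position. Lowering the same way.

```bash
python3 -m jog '[[-1,-1,15,0],[0,0,30,0],[0,0,35,0],[0,0,30,0],[0,0,20,0]]'; python3 -m jog '[[0,0,10,0],[0,0,5,0],[0,0,0,0],[0,0,0,0]]'; python3 -m jog '[[0,0,2,0],[0,0,1,0],[0,0,1,0],[0,0,0,0]]'
```

```text
time: 23.45
position: [0.6099, -0.001, 0.0468]
tcp_rot: [-3.14, -0.003, 2.722]
force: [-0.2, -0.2, -1.3]
opening: 0.0337
finger_force: 39.9
time: 23.95
position: [0.6123, -0.002, 0.0357]
tcp_rot: [3.141, 0.002, 2.721]
force: [-0.9, 0.4, -1.3]
opening: 0.0331
finger_force: 39.9
time: 24.45
position: [0.612, -0.002, 0.032]
tcp_rot: [3.141, 0.001, 2.721]
force: [-1.5, 0.3, 5.0]
opening: 0.0332
finger_force: 40.5
```

```bash
python3 -m jog '[[0,0,0.5,0],[0,0,0,0],[0,0,0,0]]'; python3 -m jog '[[0,0,0,0],[0,0,0,0],[0,0,0,0]]' 0.1; python3 -m jog '[[0,0,0,0],[0,0,0,0],[0,0,0,0]]' 0.5; python3 -m jog '[[0,0,-10,0],[0,0,-30,0],[0,0,-40,0],[0,0,-40,0],[0,0,-30,0]]';python3 -m jog '[[0,0,-10,0],[0,0,0,0],[0,0,0,0],[0,0,0,0]]'; python3 - <<'E'
from h import *
bottle((.612,0),f='w8.png');grab('side','s8.png')
E
```

```text
time: 24.82
position: [0.612, -0.0021, 0.032]
tcp_rot: [3.141, 0.001, 2.721]
force: [-2.3, -0.7, 7.6]
opening: 0.0329
finger_force: 40.7
time: 25.2
position: [0.6114, -0.0019, 0.03]
tcp_rot: [-3.141, -0.0, 2.721]
force: [-0.7, -0.2, 0.1]
opening: 0.0473
finger_force: 0.0
time: 25.58
position: [0.6116, -0.0019, 0.0303]
tcp_rot: [-3.142, -0.0, 2.721]
force: [-0.7, -0.0, 1.6]
opening: 0.0641
finger_force: 0.0
time: 26.2
position: [0.6123, -0.0022, 0.1833]
tcp_rot: [3.14, 0.003, 2.721]
force: [0.4, -0.0, -0.1]
opening: 0.0642
finger_force: 0.0
time: 26.7
position: [0.6107, -0.0018, 0.1887]
tcp_rot: [-3.14, -0.003, 2.721]
force: [0.1, 0.4, 0.2]
opening: 0.0639
finger_force: 0.0
0.02 295 mean [600.    3.6  36.7] circ 612.6 -2.1 17.7 px [321. 209.] zmax 0.05
0.058 191 mean [605.9   1.2  62.6] circ 611.1 -1.3 12.1 px [322. 225.] zmax 0.072
0.08 364 mean [610.5  -1.8  95.1] circ 612.1 -2.4 6.4 px [321. 245.] zmax 0.1021
```

View pics/w8.png

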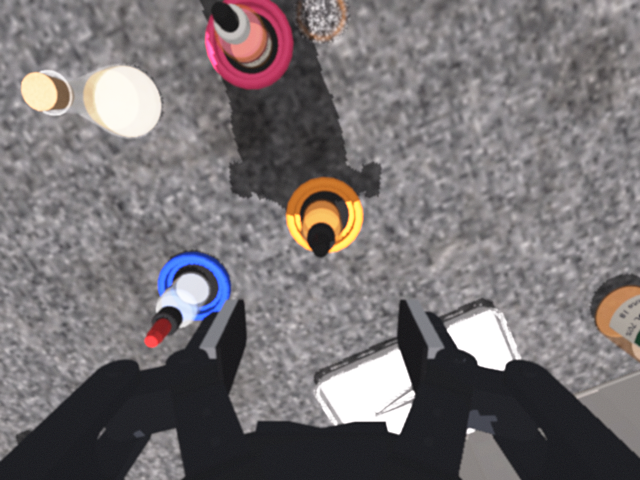

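View pics/s8.png

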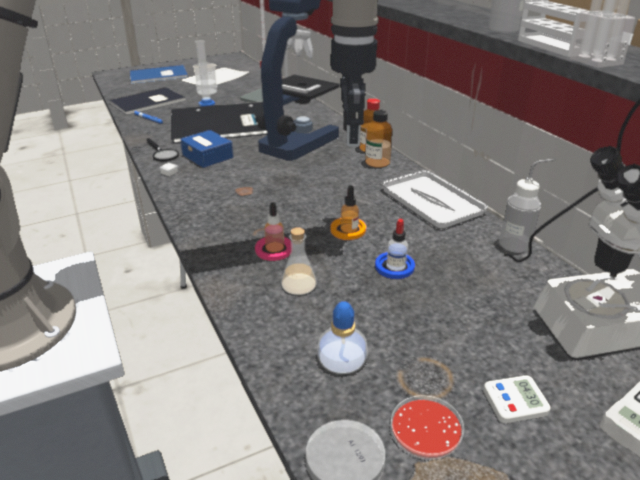

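All three bottles stand upright in their matching rings: pink at (273,245), amber at (348,225) and blue at (396,262) in the side view. The flask and the lamp have not moved, and the gripper is clear.

```bash
python3 -c "
from plant import robot
print(robot.hand_in())"
```

```text
the job is handed in; nothing more can be done
None
```

The pink, blue and amber bottles were placed in that order, each released and standing upright in its matching holder about 2 mm off centre; the flask and spirit lamp look unmoved, and the job was handed in at about 27 s (no verdict was returned).

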